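Slide a profile rail past the post into its storage bay

ROBOT

A 6-joint arm with a two-finger parallel gripper is mounted at the origin on the work surface. World frame = base frame: x ahead of the robot, y to its left, z up, the work surface at z = 0. Lengths are in m, angles in rad, forces in N, time in s.
With the tool pointing down it reaches from about 0.225 to 0.875 m from the base axis. Payload 3.4 kg.
Tool frame: the origin (TCP) lies at the very end of the fingers, on their centre line; the grasp point (between the pads) lies 19 mm behind it (grasp_offset is the distance from the TCP to the grasp point, in m); y points along the fingers, z is the direction in which the jaws open and shut, and the axes are right-handed (so a half turn about y gives the same grasp; the last joint's range is limited). The gripper opens to 85 mm and grips with 20 to 120 N. Pads are 22 mm wide; open, the fingers measure 114 mm over their backs; the gripper's body (76 mm by 85 mm) begins 54 mm behind the grasp point. The pads swing forward as they close: fully open they stand 13 mm farther back than shut.
Start: joints at [-1.446, 0.276, 1.505, -0, 1.361, -0.121], TCP at [0.14, -0.558, 0.231] pointing down, gripper open.
Joint ranges: [-2.89, 2.89], [-0.75, 2.08], [0.22, 2.7], [-1.18, 4.32], [0.11, 2.71], [-2.7, 2.7]. Speed limits (rad/s): [2.57, 2.57, 3.14, 3.14, 3.14, 3.14].

INTERFACE

Orientations are given as a unit quaternion [w, x, y, z].
In Python, from rig import get_state, get_image, sign_off, grasp_offset gives the robot as it stands.
- The arm moves only by the shell command python3 -m jog 'ROWS' [FORCE]. ROWS is JSON, one flat list of numbers, 7 for each row, row after row: the closure in counts, from 0 (fully open) to 255 (shut), then the shift along the tool's x, y, z in cm, then the turn, a rotation vector about the tool's x, y, z in units of 8 degrees (1.0 is 8 degrees). In form: [jaw, tx, ty, tz, rx, ry, rz, jaw, tx, ty, tz, rx, ry, rz, ...]. A call has 1 to 12 rows; each row is the pose to reach, as a shift and turn from the pose commanded when the call began, along the tool's axes at that moment; what a row does not reach only later rows make up. A row lasts 1/8 s, in which the tool goes at most 62.5 mm and 10.7 degrees, less where a joint would pass 70% of its speed; a pose out of reach is approached as far as the arm can. A call with a gripper value outside its range is refused whole. The fingers move at their own pace and stop on an object; FORCE is the grip in N (left out, the last holds). Time passes only in rows, so rows that repeat a pose let the fingers close. It gives the time, the measured TCP pose, the force and the opening at its end, in the units of the state.
- get_state(): the state, without advancing time (a new reading comes with each control period).
- get_image(name): name is "side" or "top"; returns a dict with "color" (384x512x3 uint8, blue, green, red), "mtx" (3x3 intrinsics, pixels), "R" (3x3) and "t" (3): a world point X has camera coordinates R X + t. Camera axes: x right, y down, z forward; pixel columns grow to the right and rows downward; lengths in m; the calibration is good to about 2 mm. A picture is of the moment at which its call begins. There is no depth.
- sign_off(): hands the job in, once; it reports no verdict.
The state is a dict: "clock": time; "qpos": joint angles; "qd": joint speeds; "effort": joint torques, N m; "position": TCP position; "ee_rot": TCP orientation; "contact_force": force on the tool from outside, world axes, zero at the start; "moment": the same for the moment, N m; "width": finger opening in m.
Only numpy, scipy, OpenCV 4.12 (cv2) and the standard library are available. Lean on these libraries where they do the work, as an engineer would, in place of code of your own. Each camera call takes 0.05 s, during which the arm holds its last target.

TASK

Push the aluminium rail across the bench into the blue storage bay without lifting it or picking it up: angle its red end in behind the post first, then push the other end round, until the rail lies flush along the bay's back wall with its whole length inside the bay. Leave the things standing around where they are.

Things in the scene. Friction and masses are not known exactly. Their poses are not given: they have to be found in the camera images.
- rail: loose aluminium profile rail lying flat, 240 mm long, 25 mm wide and high, about 0.35 kg, the last 20 mm of one end red. Origin: centre of its underside; y axis along it towards the red end, x across, z up. It starts in front of the bay, right of the post, within 0.2 rad of parallel to the bay, red end to the left
- rail_red (a point): centre of the rail's red end face, 12.5 mm above its underside
- rail_plain (a point): centre of the rail's plain end face, 12.5 mm above its underside
- bay: fixed bay with blue walls 30 mm high, 6 mm thick at back, left and right; white floor level with the bench, no lip; open on top and towards the robot. Origin: middle of the back wall's inner face, at bench height; x axis out through the back wall (away from the robot), y to the left along it. Inside: x from -0.110 to 0, y from -0.180 to 0.180
- post: round dark steel post with a yellow top, 20 mm across, 52 mm tall, fixed to the bench in the mouth of the bay, left of its middle; the clear gap between it and the back wall is 75 to 95 mm and the opening from it to the right wall is shorter than the rail. Origin: centre of its foot; axes parallel to the bay's
- bottle: small amber bottle, 36 mm across, 65 mm tall; loose bystander, origin at the centre of its underside
- lens_tube: short black lens tube standing on end, 33 mm across, 45 mm tall; loose bystander, origin at the centre of its underside
- slide_box: green slide box with a white lid, 45 x 100 x 32 mm; loose bystander, origin at the centre of its underside
- driver: screwdriver with an orange handle, 150 mm, lying down; loose bystander, origin under it at bench height
- dish: shallow glass dish, 84 mm across, 16 mm high; loose bystander, origin at the centre of its underside
- beaker: small glass beaker, 60 mm across, 70 mm tall; loose bystander, origin at the centre of its underside
- lens_ring: dark steel lens ring lying flat, 50 mm across, 14 mm high; loose bystander, origin at the centre of its underside
Not all that is in view belongs to the job. Of the things like the post, leave any that is orange; of the rest the larger one is meant.

How it is judged:
On the way:
1. the red end is in behind the post with the rail still at an angle (y of rail_red in the frame of post above 0.005 m and x of rail_red in the frame of post above 0.01 m and angle between the y axis of rail and the y axis of bay, either way round above 0.1 rad).
At the end, for the whole second after the job is handed in: The rail lies flat and at rest inside the bay, its whole length between the side walls and its red end past the post, with both ends within 6 mm of the back wall (x of rail_red in the frame of bay between -0.0185 and 0 m and x of rail_plain in the frame of bay between -0.0185 and 0 m and y of rail_red in the frame of bay below 0.182 m and y of rail_plain in the frame of bay above -0.182 m and y of rail_red in the frame of post above 0.005 m and height (world z) of rail below 0.004 m and linear speed of rail below 0.01 m/s); the robot touches nothing.
It fails at once if the rail is lifted off the bench or tipped (10 mm, or 0.15 rad) (height (world z) of rail above 0.01 m or angle between rail's own z axis and vertical above 0.15 rad).
It fails at once if a bystander is moved by more than 15 mm or tipped over (distance of any of bottle, lens_tube, slide_box, driver, dish, beaker, lens_ring from where it was at the start of the episode above 0.015 m or angle between any of bottle, lens_tube, beaker's own z axis and vertical above 0.4 rad).
It also fails if it takes over 72 s, if anything falls off the work surface, if the arm or the gripper's body presses on something with over 40 N, if the wrist force passes 120 N, or if a joint passes its speed limit or range.

## Working session

There is one attempt and no reset: what is moved stays moved. The work goes in short steps, Python scripts to look and compute and a shell command to move; the robot and the scene stay as the last step left them, time stands still between calls to the robot, and variables do not carry over. Pictures are saved under pics/ and viewed, and the job is handed in when it is done.

```bash
mkdir -p pics; ls; python3 - <<'E'
from rig import *
import cv2
s=get_state(); print(s, grasp_offset)
for n in("top","side"):
    im=get_image(n); cv2.imwrite(f"pics/{n}0.png",im["color"]); print(n,im["mtx"],im["R"],im["t"])
E
```

```text
pics
{'clock': 0.0, 'qpos': array([-1.44599135e+00,  2.76583706e-01,  1.50612948e+00, -1.13093334e-05,
        1.36069094e+00, -1.20995447e-01]), 'qd': array([-0.00037839,  0.00114225, -0.00038654, -0.00198322, -0.00043933,
        0.00083932]), 'effort': array([ 1.01680867e-03, -4.16759455e+01, -2.45801353e+01, -3.10552459e-04,
        1.08214360e-02, -1.51231955e-06]), 'position': array([ 0.13984386, -0.55719394,  0.2304476 ]), 'ee_rot': array([ 0.08668063, -0.08669089,  0.70241332, -0.70113243]), 'contact_force': array([ 0.36230651, -0.08361988, -0.29195934]), 'moment': array([-0.03308076,  0.01020326, -0.02399612]), 'width': 0.08516397894072897} 0.0187
top [[377.9660365    0.         256.45806849]
 [  0.         377.9660365  195.05250612]
 [  0.           0.           1.        ]] [[-0.00892614 -0.99993908  0.00649325]
 [-0.97719889  0.0073452  -0.21219889]
 [ 0.21213827 -0.00823931 -0.97720493]] [0.07959259 0.61689132 0.92067294]
side [[451.2205319    0.         260.20421311]
 [  0.         451.2205319  190.8809428 ]
 [  0.           0.           1.        ]] [[-0.92708541 -0.3743489  -0.01937917]
 [-0.17584478  0.47997757 -0.85947667]
 [ 0.33104571 -0.79340055 -0.5108075 ]] [0.60615237 0.10575678 0.95870356]
```

View pics/top0.png

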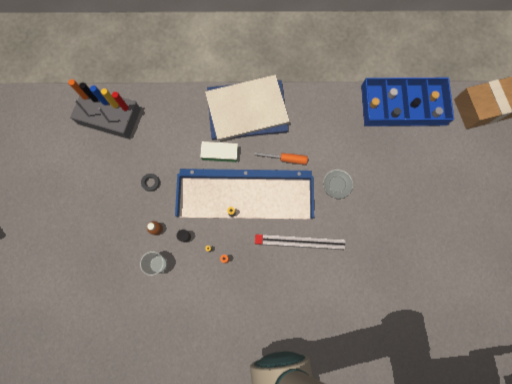

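View pics/side0.png

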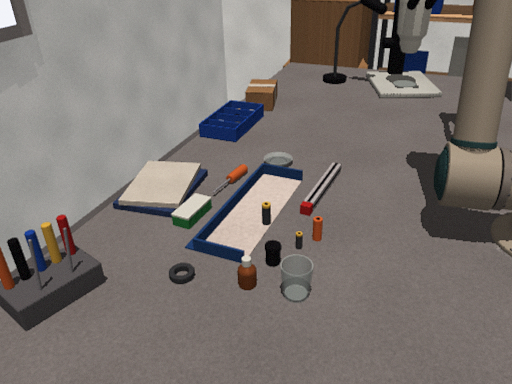

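The top view shows the bay at about (178–314, 170–219). There are three post-like things:
- a dark one with a yellow top at (231,211), in the bay mouth
- a small yellow-topped one at (208,248)
- an orange one at (225,259)

The first fits: it's dark, the larger of the non-orange ones, and stands in the mouth. I'll confirm it in a crop and measure.

```bash
cat > h.py <<'E'
import numpy as np, cv2
from rig import *
def ray(im,u,v,z):
    K,R,t=im["mtx"],im["R"],np.ravel(im["t"]); d=R.T@np.linalg.solve(K,[u,v,1.]); c=-R.T@t
    return c+d*(z-c[2])/d[2]
def proj(im,X):
    p=im["mtx"]@(im["R"]@np.array(X)+np.ravel(im["t"])); return p[:2]/p[2]
def crop(im,x0,y0,x1,y1,s,fn):
    cv2.imwrite(fn,cv2.resize(im["color"][y0:y1,x0:x1],None,fx=s,fy=s,interpolation=cv2.INTER_CUBIC))
E
python3 - <<'E'
from h import *
t=get_image("top");s=get_image("side")
crop(t,165,160,355,270,4,"pics/c1.png")
crop(s,180,140,360,310,3.4,"pics/c2.png")
hsv=cv2.cvtColor(t["color"],cv2.COLOR_BGR2HSV)
for nm,lo,hi in (("yel",(15,120,120),(32,255,255)),("red",(172,150,100),(180,255,255)),("red0",(0,150,100),(4,255,255)),("blue",(100,120,40),(125,255,255)),("silver",(0,0,150),(180,50,255))):
    m=cv2.inRange(hsv,lo,hi); m[:140]=0; m[275:]=0
    n,l,st,c=cv2.connectedComponentsWithStats(m)
    for i in range(1,n):
        if st[i,4]>8: print(nm,st[i],c[i])
E
```

```text
yel [227 207   8   8  45] [230.82222222 210.37777778]
yel [205 246   6   5  24] [207.70833333 248.        ]
red0 [255 235   7   9  62] [258.0483871  239.06451613]
blue [176 169 138  48 969] [242.17337461 176.71620227]
silver [199 140  39  20 633] [217.98104265 149.66982622]
silver [324 169  29  14  66] [339.75757576 172.54545455]
silver [342 176   5   5  11] [344.27272727 177.54545455]
silver [ 180  178  130   42 4990] [246.03226453 198.56252505]
silver [147 223   7   7  40] [150.2 225.8]
silver [263 234  83   9 321] [303.90031153 238.2211838 ]
silver [263 241  82   8 290] [302.0137931  244.47931034]
silver [141 251  14   9  27] [147.2962963  253.40740741]
silver [151 256  14  19 180] [157.45555556 264.18333333]
silver [140 261   5  13  16] [141.125  267.5625]
```

View pics/c1.png

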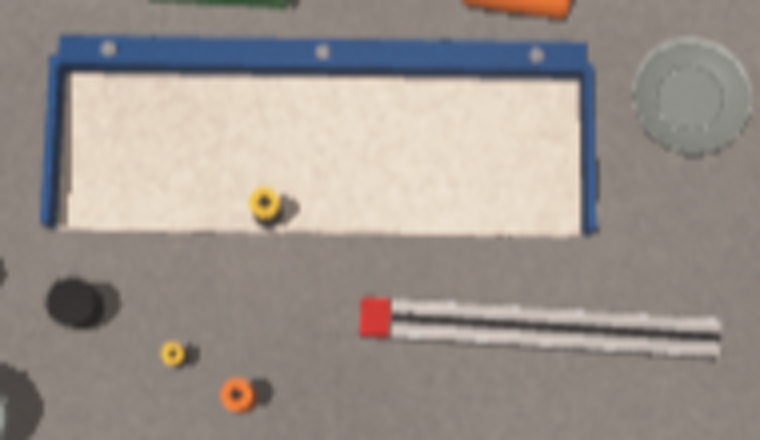

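View pics/c2.png

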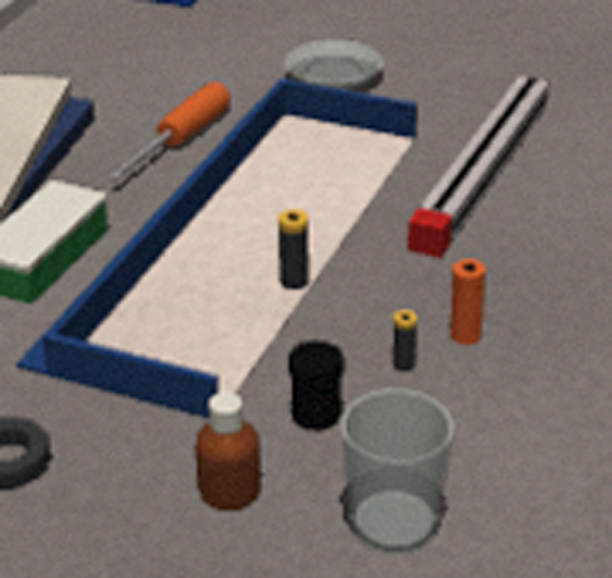

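The crops confirm it: the taller, thicker yellow-topped post is at crop (265,203), standing on the bay's front edge. The small decoy is at (172,353) and the orange one at (237,394). The rail's red end is at (375,317). Next I'll measure these.

```bash
cat >> h.py <<'E'
def rail(im,z=0.025):
    hsv=cv2.cvtColor(im["color"],cv2.COLOR_BGR2HSV)
    m=cv2.inRange(hsv,(0,150,90),(4,255,255))|cv2.inRange(hsv,(176,150,90),(180,255,255)); m[:165]=0; m[285:]=0
    n,l,st,c=cv2.connectedComponentsWithStats(m); i=1+np.argmax(st[1:,4]); return c[i],st[i]
E
python3 - <<'E'
from h import *
np.set_printoptions(precision=4,suppress=True)
t=get_image("top");s=get_image("side")
print("cam",-t["R"].T@t["t"],-s["R"].T@s["t"])
def C(x,y,z): return ray(t,(x+.5)/4-.5+165,(y+.5)/4-.5+160,z)
def S(x,y,z): return ray(s,(x+.5)/3.4-.5+180,(y+.5)/3.4-.5+140,z)
for nm,f,x,y,z in [("floorBL",C,68,73,0),("floorBR",C,583,80,0),("floorFL",C,67,228,0),("floorFR",C,583,236,0),
 ("topBL outer",C,62,36,.03),("topBR outer",C,586,44,.03),("frontL wall top in",C,55,226,.03),("L wall outer",C,41,226,.03),("R wall top in",C,584,233,.03),("R wall out",C,597,233,.03),
 ("post top",C,265,203,.052),("small top",C,172,353,.04),("orange top",C,237,394,.045),
 ("rail rl",C,360,298,.025),("rail rn",C,360,337,.025),("rail pf",C,720,318,.025),("rail pn",C,720,357,.025),
 ("S post foot",S,293,284,0),("S post top",S,293,218,.052),("S BR floor",S,283,115,0),("S BL floor",S,88,345,0),("S small",S,405,317,.04),("S small foot",S,404,366,0),("S orange foot",S,467,338,0),
 ("lens_tube top",C,74,302,.045),("dish",C,692,97,.016),("S FR",S,413,130,0),("S FL",S,235,385,0)]:
    print(nm,f(x,y,z))
E
```

```text
cam [0.4082 0.0826 1.0301] [0.2632 0.9368 0.5924]
floorBL [0.6829 0.284  0.    ]
floorBR [ 0.6752 -0.0783  0.    ]
floorFL [0.5727 0.2811 0.    ]
floorFR [ 0.5643 -0.0739  0.    ]
topBL outer [0.7012 0.2831 0.03  ]
topBR outer [ 0.6929 -0.0767  0.03  ]
frontL wall top in [0.5693 0.2833 0.03  ]
L wall outer [0.5694 0.2927 0.03  ]
R wall top in [ 0.5618 -0.0701  0.03  ]
R wall out [ 0.5617 -0.0788  0.03  ]
post top [0.5799 0.1419 0.052 ]
small top [0.4836 0.2025 0.04  ]
orange top [0.4567 0.1596 0.045 ]
rail rl [0.52  0.08  0.025]
rail rn [0.4942 0.0802 0.025 ]
rail pf [ 0.5048 -0.1591  0.025 ]
rail pn [ 0.4791 -0.1576  0.025 ]
S post foot [0.5807 0.1467 0.    ]
S post top [0.5805 0.1455 0.052 ]
S BR floor [ 0.6752 -0.0726  0.    ]
S BL floor [0.6787 0.2557 0.    ]
S small [0.4827 0.2089 0.04  ]
S small foot [0.4834 0.2057 0.    ]
S orange foot [0.4547 0.164  0.    ]
lens_tube top [0.5167 0.2662 0.045 ]
dish [ 0.6583 -0.1508  0.016 ]
S FR [ 0.5692 -0.0847  0.    ]
S FL [0.5746 0.26   0.    ]
```

```bash
cat >> h.py <<'E'
from scipy.spatial.transform import Rotation as Ro
np.set_printoptions(precision=4,suppress=True)
def tool():
    s=get_state(); q=s["ee_rot"]; return s,Ro.from_quat([q[1],q[2],q[3],q[0]]).as_matrix()
def go(*W):
    "world targets -> tool-axis shift in cm from now"
    s,R=tool(); print("clk",s["clock"],"pos",s["position"],"F",s["contact_force"],"zdir",R[:,2])
    for w in W: print(w, "->", R.T@(np.array(w)-s["position"])*100)
B=np.array([.679,.104]); a=-.0215
def bay(X): d=np.array(X)[:2]-B; ex=np.array([np.cos(a),np.sin(a)]); ey=np.array([-np.sin(a),np.cos(a)]); return np.array([d@ex,d@ey])
def world(x,y): return B+x*np.array([np.cos(a),np.sin(a)])+y*np.array([-np.sin(a),np.cos(a)])
E
python3 - <<'E'
from h import *
s,R=tool(); print(R)
for p in [(.507,.080),(.492,-.158),(.58,.143)]: print(bay(p))
go((.45,.06,.1),(.45,.06,.23))
E
```

```text
[[-0.9699 -0.0001  0.2433]
 [-0.2433  0.0006 -0.9699]
 [-0.0001 -1.     -0.0006]]
[-0.1714 -0.0277]
[-0.1813 -0.266 ]
[-0.0998  0.0369]
clk 0.3 pos [ 0.1399 -0.5576  0.231 ] F [ 0.116   0.2384 -0.0607] zdir [ 0.2433 -0.9699 -0.0006]
(0.45, 0.06, 0.1) -> [-45.1032  13.136  -52.348 ]
(0.45, 0.06, 0.23) -> [-45.1044   0.136  -52.3557]
```

```bash
python3 -m jog '[255,-45,0,-52,0,4.8,0, 255,-45,0,-52,0,4.8,0, 255,-45,0,-52,0,4.8,0, 255,-45,0,-52,0,4.8,0, 255,-45,0,-52,0,4.8,0, 255,-45,0,-52,0,4.8,0, 255,-45,0,-52,0,4.8,0, 255,-45,0,-52,0,4.8,0, 255,-45,0,-52,0,4.8,0, 255,-45,0,-52,0,4.8,0, 255,-45,0,-52,0,4.8,0, 255,-45,0,-52,0,4.8,0]' 20
python3 - <<'E'
from h import *
print(get_state()["qpos"])
go((.45,.05,.1),(.45,.05,.010),(.47,.05,.01))
E
```

```text
clock: 1.8
position: [0.4512, 0.0599, 0.2312]
ee_rot: [-0.146, 0.147, 0.692, -0.691]
contact_force: [-0.9, -1.0, -0.0]
width: 0.0001
[-0.0222  0.0933  1.7412  0.0013  1.3063  1.9659]
clk 1.8 pos [0.4512 0.0599 0.2312] F [-0.9223 -1.0172 -0.0367] zdir [-0.4057 -0.914  -0.0015]
(0.45, 0.05, 0.1) -> [-0.2884 13.1176  0.9678]
(0.45, 0.05, 0.01) -> [-0.2863 22.1176  0.9809]
(0.47, 0.05, 0.01) -> [-2.1144 22.1192  0.1696]
```

```bash
python3 -m jog '[255,-0.3,6,1,0,0,0, 255,-0.3,12,1,0,0,0, 255,-0.3,18,1,0,0,0, 255,-0.3,22,1,0,0,0, 255,-0.3,22.1,1,0,0,0]'
python3 - <<'E'
from h import *
go((.46,.05,.01),(.52,.05,.01))
E
```

```text
clock: 2.42
position: [0.4455, 0.0448, 0.0082]
ee_rot: [0.152, -0.147, -0.691, 0.692]
contact_force: [0.4, 1.0, 0.5]
width: -0.0001
clk 2.425 pos [0.4455 0.0448 0.0082] F [0.4262 0.9872 0.5231] zdir [-0.4128 -0.9108  0.0031]
(0.46, 0.05, 0.01) -> [-1.1072 -0.1881 -1.0678]
(0.52, 0.05, 0.01) -> [-6.5719 -0.2321 -3.5448]
```

```bash
python3 -m jog '[255,-1,0,-0.5,0,0,0, 255,-2,0,-1.1,0,0,0, 255,-2.8,0,-1.5,0,0,0, 255,-3.4,0,-1.8,0,0,0, 255,-4,0,-2.2,0,0,0, 255,-4.6,0,-2.5,0,0,0, 255,-5.2,0,-2.8,0,0,0, 255,-5.8,0,-3.1,0,0,0, 255,-6.4,0,-3.4,0,0,0, 255,-6.4,0,-3.4,0,0,0]'
python3 - <<'E'
from h import *
go((.545,.05,.01))
t=get_image("top"); crop(t,165,160,355,310,4,"pics/c3.png")
E
```

```text
clock: 3.68
position: [0.5228, 0.0504, 0.0103]
ee_rot: [-0.148, 0.15, 0.691, -0.691]
contact_force: [0.5, 0.6, 0.1]
width: -0.0004
clk 3.675 pos [0.5228 0.0504 0.0103] F [0.5094 0.5883 0.0808] zdir [-0.412  -0.9112 -0.0014]
(0.545, 0.05, 0.01) -> [-2.039   0.0391 -0.8774]
```

View pics/c3.png

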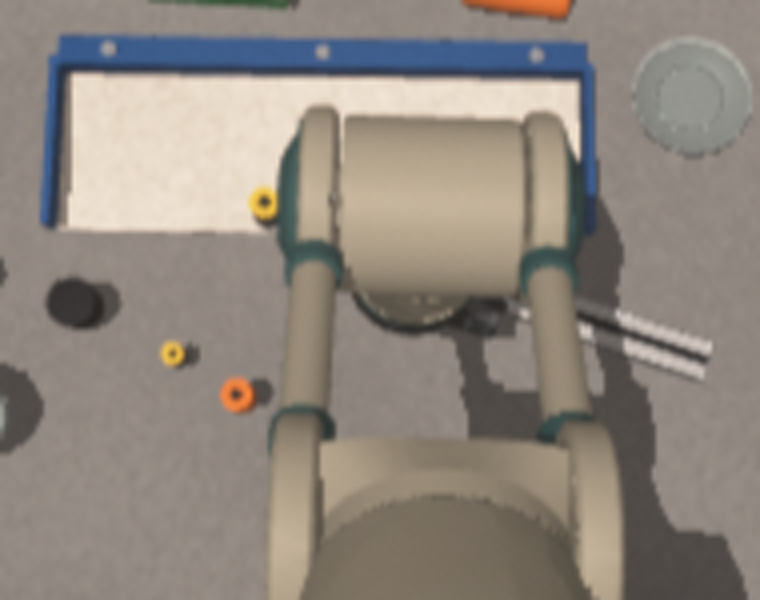

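The arm hides the red end from above. The rail's plain end at crop (705,360) now slopes about 0.25 rad, so the rail is turning as planned. I'll push on and use the side view.

```bash
python3 -m jog '[255,-0.6,0,-0.3,0,0,0, 255,-1.2,0,-0.5,0,0,0, 255,-1.7,0,-0.7,0,0,0, 255,-2.2,0,-0.9,0,0,0, 255,-2.2,0,-0.9,0,0,0]'
python3 - <<'E'
from h import *
go((.52,.04,.01))
t=get_image("side"); crop(t,180,130,360,310,3.3,"pics/s3.png")
E
```

```text
clock: 4.35
position: [0.5458, 0.0495, 0.0103]
ee_rot: [-0.148, 0.15, 0.691, -0.691]
contact_force: [-0.4, -0.2, 0.5]
width: 0.0002
clk 4.35 pos [0.5458 0.0495 0.0103] F [-0.3866 -0.2021  0.5317] zdir [-0.412  -0.9112 -0.0008]
(0.52, 0.04, 0.01) -> [1.9636 0.0286 1.9304]
```

View pics/s3.png

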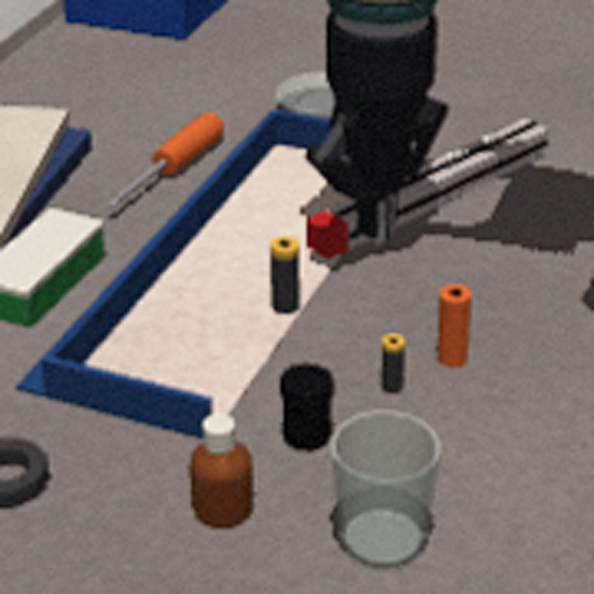

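```bash
python3 - <<'E'
from h import *
s=get_image("side")
S=lambda x,y,z: ray(s,(x+.5)/3.3-.5+180,(y+.5)/3.3-.5+130,z)
a1=S(330,240,.0125);b=S(536,133,.025)
print(a1,bay(a1),b,bay(b),np.hypot(*(a1-b)[:2]), np.arctan2(a1[0]-b[0],a1[1]-b[1]))
E
```

```text
[0.5747 0.0703 0.0125] [-0.1036 -0.036 ] [ 0.4676 -0.1198  0.025 ] [-0.2065 -0.2283] 0.21812496493899855 0.5128373280925924
```

```bash
python3 -m jog '[255,3,0,0,0,0,0, 255,6,-2,0,0,0,0, 255,6,-6,4,0,0,0, 255,6,-8,10,0,0,0, 255,6,-8,16,0,0,0, 255,6,-8,22,0,0,0, 255,6,-8,27,0,0,0, 255,6,-8,27,0,0,0]'
python3 - <<'E'
from h import *
go((.46,-.185,.01))
t=get_image("top"); crop(t,165,160,355,310,4,"pics/c4.png")
E
```

```text
clock: 5.45
position: [0.3784, -0.175, 0.0908]
ee_rot: [0.15, -0.152, -0.69, 0.691]
contact_force: [0.2, 0.6, -0.1]
width: 0.0001
clk 5.45 pos [ 0.3784 -0.175   0.0908] F [ 0.2319  0.5928 -0.1208] zdir [-0.4171 -0.9089  0.0011]
(0.46, -0.185, 0.01) -> [-7.8068  8.104  -2.5007]
```

View pics/c4.png

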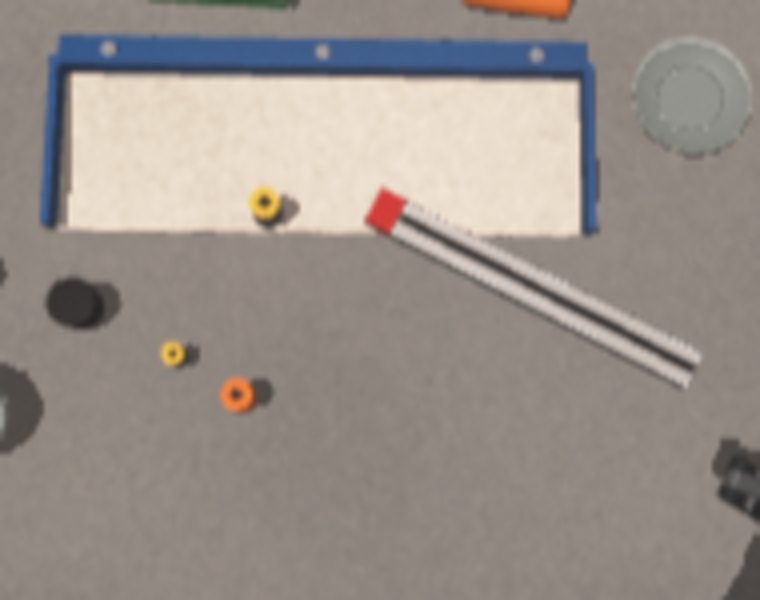

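The rail is now clear in the top view: red end face at crop (376,206), plain end at (694,370).

```bash
python3 - <<'E'
from h import *
t=get_image("top")
C=lambda x,y,z: ray(t,(x+.5)/4-.5+165,(y+.5)/4-.5+160,z)
r=C(376,206,.025);p=C(694,370,.025); u=(r-p)/np.linalg.norm(r-p)
print(r,bay(r),p,bay(p),np.linalg.norm(r-p),u, np.arctan2(u[0],u[1])-.0215)
P=np.array([.58,.143]); n=np.array([u[1],-u[0]]); print("clear", (r[:2]-P)@n)
h=p-u*.035; h[2]=.01
hi=h.copy(); hi[2]=.09
go(hi,h)
E
```

```text
[0.582  0.0687 0.025 ] [-0.0962 -0.0374] [ 0.4707 -0.1399  0.025 ] [-0.203  -0.2484] 0.23648877451411243 [0.4707 0.8823 0.    ] 0.46859132081165267
clear 0.036749457151085685
clk 5.55 pos [ 0.379  -0.1721  0.0905] F [-0.0627  0.3551 -1.0119] zdir [-0.4136 -0.9104 -0.0004]
[ 0.4542 -0.1708  0.09  ] -> [-6.7985  0.0615 -3.2327]
[ 0.4542 -0.1708  0.01  ] -> [-6.7888  8.0615 -3.2296]
```

```bash
python3 -m jog '[255,-3.5,0,-1.6,0,0.46,0, 255,-6.8,0,-3.2,0,0.46,0, 255,-6.8,0,-3.2,0,0.46,0, 255,-6.8,4,-3.2,0,0.46,0, 255,-6.8,8,-3.2,0,0.46,0, 255,-6.8,8,-3.2,0,0.46,0]'
python3 - <<'E'
from h import *
p=np.array([.4707,-.1399,.01]);u=np.array([.4707,.8823,0])
go(p-u*.035,p,p+u*.06)
t=get_image("top"); crop(t,165,160,355,310,4,"pics/c5.png")
E
```

```text
clock: 6.3
position: [0.451, -0.1679, 0.0082]
ee_rot: [-0.173, 0.168, 0.687, -0.686]
contact_force: [0.1, 0.0, 0.2]
width: 0.0
clk 6.3 pos [ 0.451  -0.1679  0.0082] F [0.0632 0.0036 0.1685] zdir [-0.4678 -0.8838 -0.0002]
[ 0.4542 -0.1708  0.01  ] -> [-0.4186 -0.1883  0.0997]
[ 0.4707 -0.1399  0.01  ] -> [-0.43   -0.1878 -3.4003]
[ 0.4989 -0.087   0.01  ] -> [-0.4496 -0.187  -9.4003]
```

View pics/c5.png

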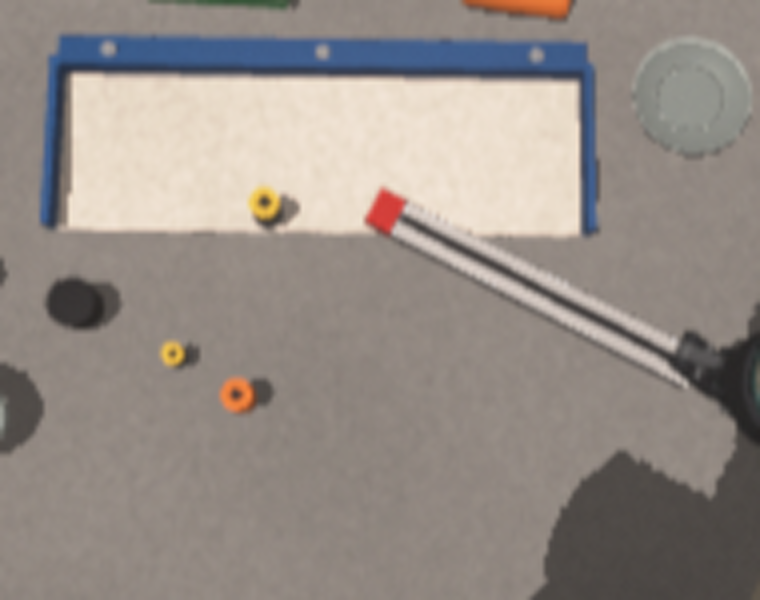

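```bash
python3 -m jog '[255,-0.4,0,-0.8,0,0,0, 255,-0.4,0,-1.6,0,0,0, 255,-0.4,0,-2.3,0,0,0, 255,-0.4,0,-3,0,0,0, 255,-0.4,0,-3.7,0,0,0, 255,-0.4,0,-4.4,0,0,0, 255,-0.4,0,-5.1,0,0,0, 255,-0.4,0,-5.8,0,0,0, 255,-0.4,0,-6.5,0,0,0, 255,-0.4,0,-6.5,0,0,0]'
python3 - <<'E'
from h import *
p=np.array([.4707,-.1399,.01]);u=np.array([.4707,.8823,0])
go(p+u*.06,p+u*.1)
t=get_image("top"); crop(t,165,160,355,310,4,"pics/c6.png")
E
```

```text
clock: 7.6
position: [0.4885, -0.1156, 0.0112]
ee_rot: [0.17, -0.171, -0.686, 0.687]
contact_force: [-1.4, -3.6, 2.9]
width: -0.0
clk 7.6 pos [ 0.4885 -0.1156  0.0112] F [-1.3945 -3.6401  2.8731] zdir [-0.4682 -0.8836  0.001 ]
[ 0.4989 -0.087   0.01  ] -> [ 0.4225  0.1112 -3.0201]
[ 0.5178 -0.0517  0.01  ] -> [ 0.4113  0.1072 -7.0201]
```

View pics/c6.png

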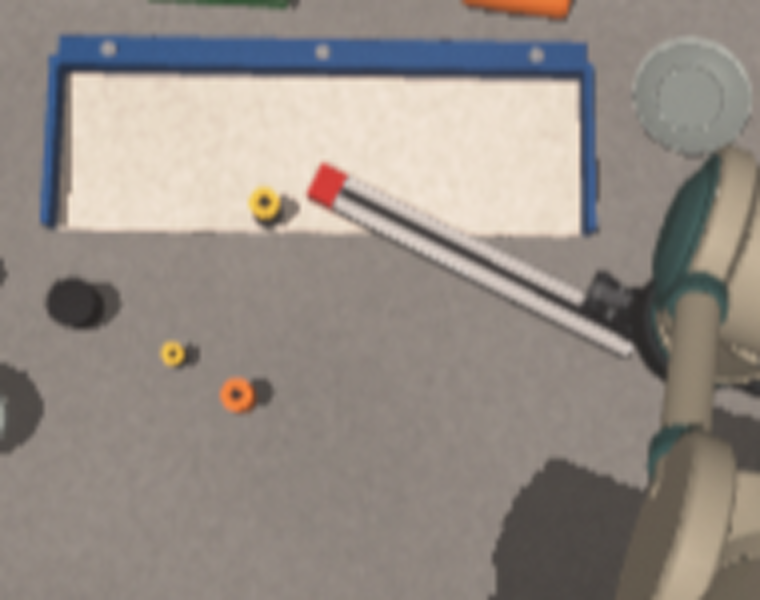

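```bash
python3 -m jog '[255,0.1,0,-0.7,0,0,0, 255,0.1,0,-1.4,0,0,0, 255,0.2,0,-2.1,0,0,0, 255,0.2,0,-2.8,0,0,0, 255,0.2,0,-3.5,0,0,0, 255,0.2,0,-4.2,0,0,0, 255,0.2,0,-4.9,0,0,0, 255,0.2,0,-5.5,0,0,0, 255,0.2,0,-5.5,0,0,0]'
python3 - <<'E'
from h import *
p=np.array([.4707,-.1399,.01]);u=np.array([.4707,.8823,0])
go(p+u*.1)
t=get_image("top"); crop(t,165,160,355,310,4,"pics/c7.png")
E
```

```text
clock: 8.78
position: [0.5118, -0.0661, 0.0107]
ee_rot: [0.171, -0.171, -0.686, 0.687]
contact_force: [-1.7, -4.6, 4.1]
width: -0.0002
clk 8.775 pos [ 0.5118 -0.0661  0.0107] F [-1.7381 -4.6271  4.1274] zdir [-0.4687 -0.8834  0.0012]
[ 0.5178 -0.0517  0.01  ] -> [ 0.1488  0.0697 -1.5555]
```

View pics/c7.png

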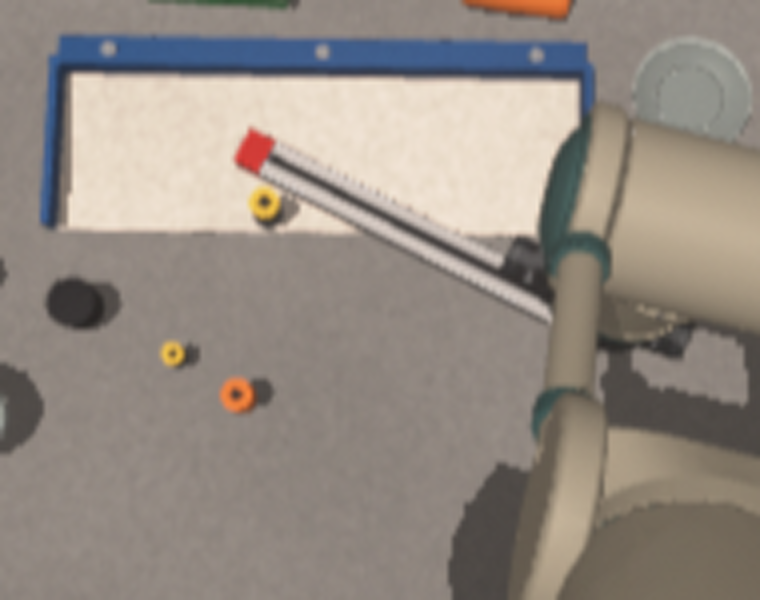

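The red end at crop (247,147) is now passing behind the post at (265,203), still at an angle. I'll measure where it is.

```bash
python3 - <<'E'
from h import *
t=get_image("top")
C=lambda x,y,z: ray(t,(x+.5)/4-.5+165,(y+.5)/4-.5+160,z)
r=C(246,146,.025);print(r,bay(r),bay(r)-bay((.58,.143)))
e1=C(268,180,.025);e2=C(546,320,.025);d=e1-e2;d/=np.linalg.norm(d);n=np.array([d[1],-d[0]]);print(d,np.arctan2(d[0],d[1])-.0215,"edge clear",(e1[:2]-np.array([.58,.143]))@n)
E
```

```text
[0.6241 0.1566 0.025 ] [-0.0561  0.0514] [0.0437 0.0146]
[0.4607 0.8875 0.    ] 0.45733447644628794 edge clear 0.018778767481060336
```

```bash
python3 -m jog '[255,0.1,0,-0.7,0,0,0, 255,0.1,0,-1.4,0,0,0, 255,0.1,0,-2.1,0,0,0, 255,0.1,0,-2.8,0,0,0, 255,0.1,0,-3.5,0,0,0, 255,0.1,0,-4.2,0,0,0, 255,0.1,0,-4.9,0,0,0, 255,0.1,0,-5.6,0,0,0, 255,0.1,0,-6,0,0,0, 255,0.1,0,-6,0,0,0]'
python3 - <<'E'
from h import *
go((.5,-.1,.1))
t=get_image("top"); crop(t,165,160,355,310,4,"pics/c8.png")
E
```

```text
clock: 10.12
position: [0.5385, -0.0126, 0.0104]
ee_rot: [0.171, -0.17, -0.686, 0.687]
contact_force: [-1.8, -4.7, 3.8]
width: -0.0001
clk 10.125 pos [ 0.5385 -0.0126  0.0104] F [-1.7906 -4.741   3.8155] zdir [-0.4689 -0.8833  0.0014]
(0.5, -0.1, 0.1) -> [-0.6931 -8.9469  9.5414]
```

View pics/c8.png

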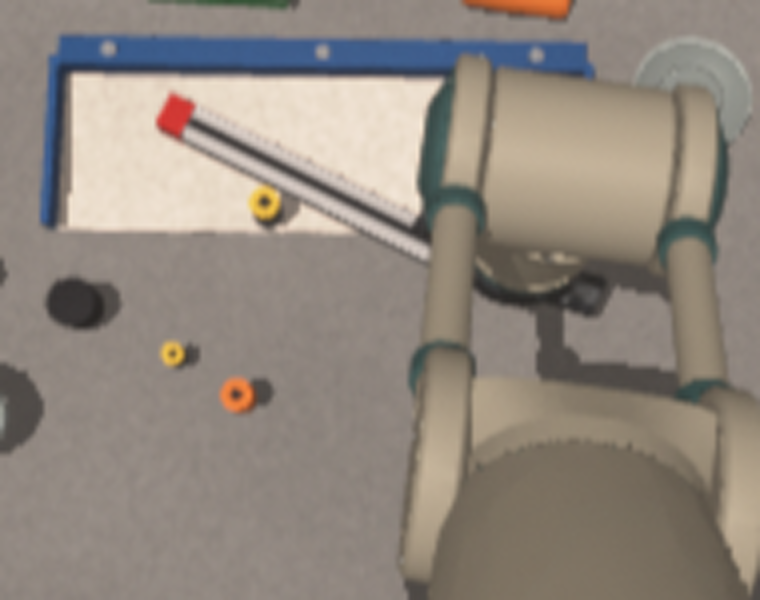

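```bash
python3 -m jog '[255,0,0,1.5,0,0,0, 255,0,0,3,0,0,0, 255,2.5,0,3,0,0,0, 255,5,0,3,0,0,0, 255,5,0,3,0,0,0, 255,5,0,0,0,0,0, 255,5,0,-3.5,0,0,0, 255,5,0,-3.5,0,0,0]'
python3 - <<'E'
from h import *
s,R=tool();print(bay(s["position"]))
x,y=world(-.12,-.08); go((.55,.03,.01),(x,y,.01))
t=get_image("top"); crop(t,165,160,355,310,4,"pics/c9.png")
t=get_image("side"); crop(t,180,130,360,310,3.3,"pics/s9.png")
E
```

```text
clock: 11.18
position: [0.5145, 0.0429, 0.0105]
ee_rot: [-0.169, 0.172, 0.687, -0.686]
contact_force: [0.7, 0.2, -0.2]
width: 0.0
[-0.1631 -0.0646]
clk 11.175 pos [0.5145 0.0429 0.0105] F [ 0.6573  0.2321 -0.2381] zdir [-0.4679 -0.8838 -0.0019]
(0.55, 0.03, 0.01) -> [-3.7431  0.0615 -0.5166]
(np.float64(0.5573078664402452), np.float64(0.026598290524854726), 0.01) -> [-4.5481  0.0641 -0.5578]
```

View pics/c9.png

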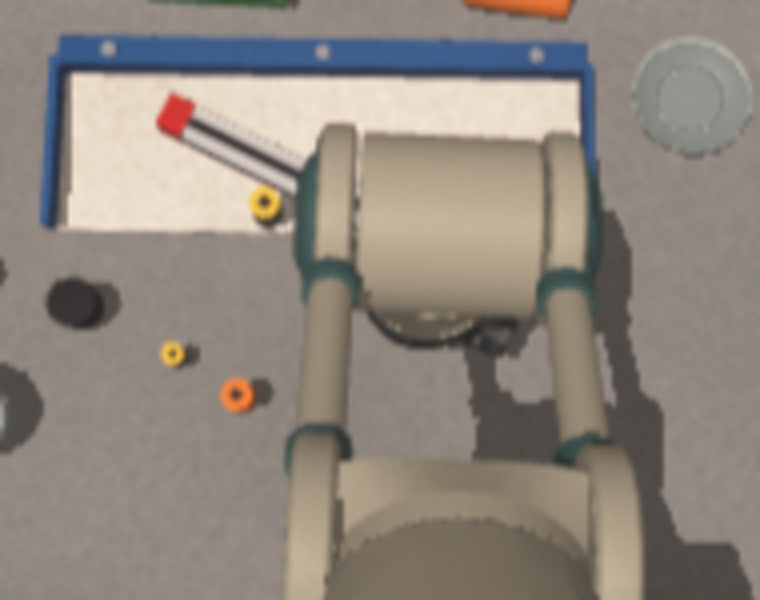

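View pics/s9.png

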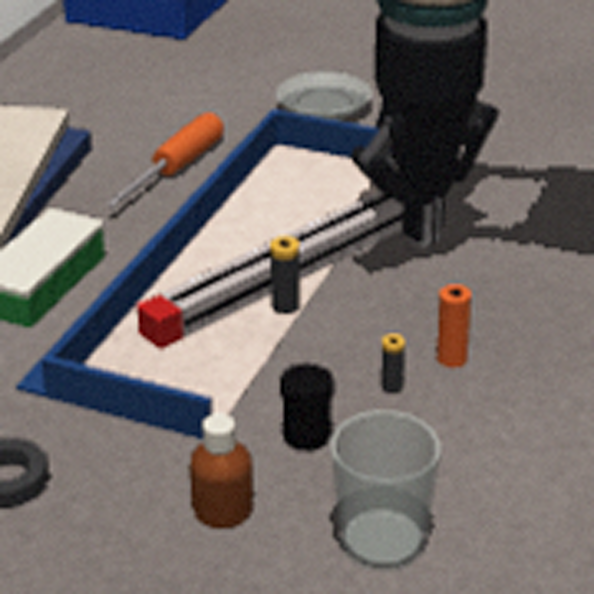

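```bash
python3 -m jog '[255,-0.8,0,-0.1,0,-0.1,0, 255,-1.6,0,-0.2,0,-0.2,0, 255,-2.3,0,-0.3,0,-0.3,0, 255,-3,0,-0.4,0,-0.5,0, 255,-3.6,0,-0.5,0,-0.7,0, 255,-4.2,0,-0.6,0,-0.9,0, 255,-4.8,0,-0.7,0,-1.1,0, 255,-5.4,0,-0.8,0,-1.3,0, 255,-6,0,-0.9,0,-1.5,0, 255,-6.5,0,-1,0,-1.7,0, 255,-6.5,0,-1,0,-1.7,0]'
python3 - <<'E'
from h import *
s,R=tool();print(bay(s["position"]))
go((*world(-.045,-.095),.01))
t=get_image("top"); crop(t,165,160,355,310,4,"pics/c10.png")
t=get_image("side"); crop(t,180,130,360,310,3.3,"pics/s10.png")
E
```

```text
clock: 12.65
position: [0.5748, 0.0203, 0.0105]
ee_rot: [-0.088, 0.089, 0.702, -0.702]
contact_force: [0.2, -0.6, 0.5]
width: 0.0003
[-0.1024 -0.0859]
clk 12.65 pos [0.5748 0.0203 0.0105] F [ 0.239  -0.5544  0.5371] zdir [-0.2485 -0.9686 -0.0003]
(np.float64(0.6319680575783327), np.float64(0.009989381493126143), 0.01) -> [-5.7946  0.0604 -0.4182]
```

View pics/c10.png

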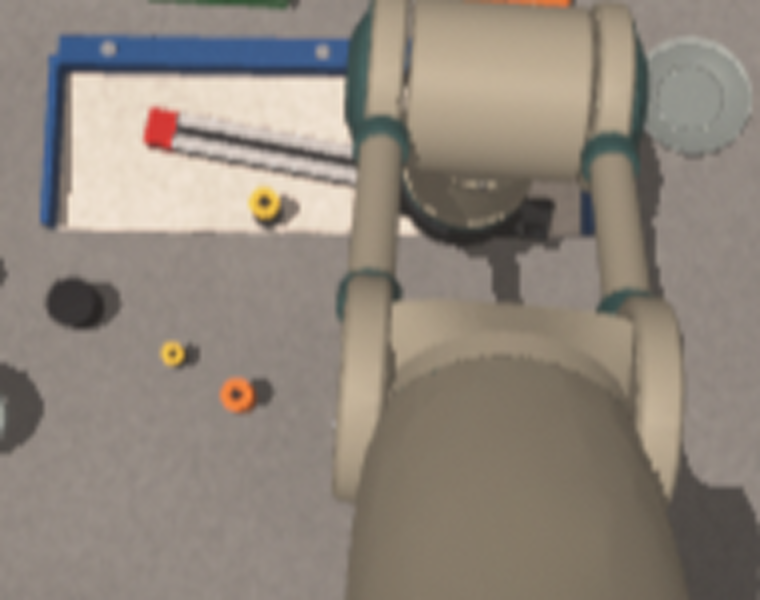

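View pics/s10.png

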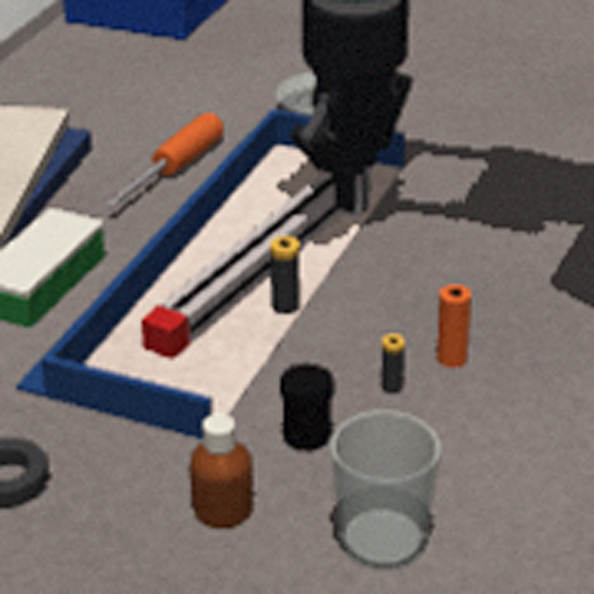

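```bash
python3 -m jog '[255,-0.6,0,-0.1,0,-0.3,0, 255,-1.2,0,-0.1,0,-0.6,0, 255,-1.8,0,-0.2,0,-0.9,0, 255,-2.4,0,-0.3,0,-1.2,0, 255,-2.9,0,-0.4,0,-1.64,0, 255,-2.9,0,-0.4,0,-1.64,0]'
python3 - <<'E'
from h import *
s,R=tool();print(bay(s["position"]))
go((*world(-.12,-.09),.01))
t=get_image("top"); crop(t,165,160,355,310,4,"pics/c11.png")
t=get_image("side"); crop(t,180,130,360,310,3.3,"pics/s11.png")
E
```

```text
clock: 13.5
position: [0.6029, 0.0171, 0.0104]
ee_rot: [0.008, -0.008, -0.707, 0.707]
contact_force: [0.5, -0.6, -0.6]
width: -0.0002
[-0.0742 -0.0885]
clk 13.5 pos [0.6029 0.0171 0.0104] F [ 0.5098 -0.5774 -0.5911] zdir [-0.023  -0.9997  0.0002]
(np.float64(0.5570928830038208), np.float64(0.01660060168582482), 0.01) -> [4.5748 0.0392 0.1537]
```

View pics/c11.png

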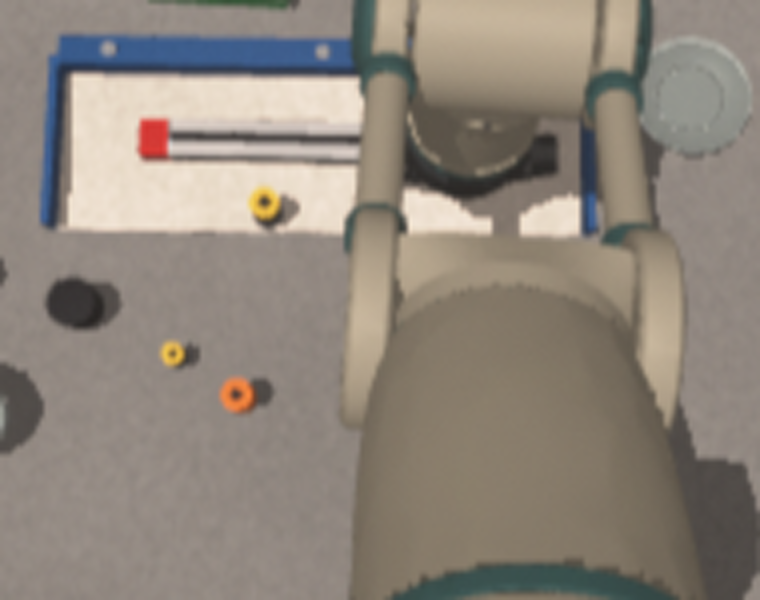

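View pics/s11.png

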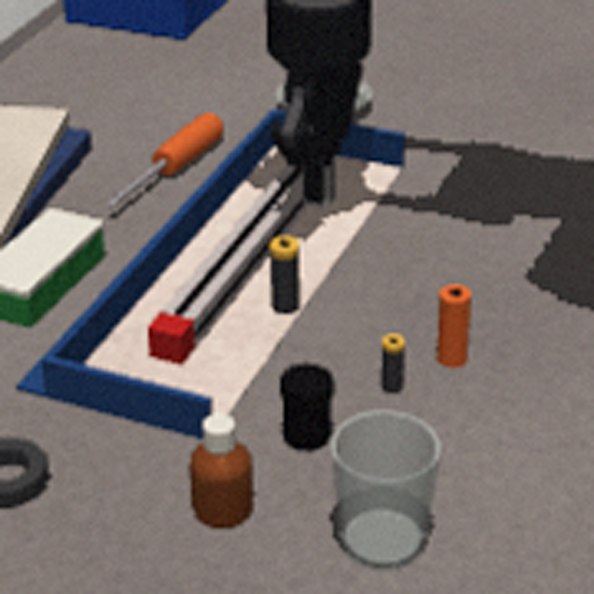

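```bash
python3 - <<'E'
from h import *
t=get_image("top")
C=lambda x,y,z: ray(t,(x+.5)/4-.5+165,(y+.5)/4-.5+160,z)
print(bay(C(139,139,.025)),bay(C(350,140,.025)))
E
python3 -m jog '[255,1.0,0,0,0,0,0, 255,1.0,0,-3,0,0,0, 255,1.0,0,-6,0,0,0, 255,1.0,0,-8.5,0,0,0, 255,1.0,0,-8.9,0,0,0, 255,1,0,-8.9,0,0,0]'
python3 - <<'E'
from h import *
s,R=tool();print(bay(s["position"]))
go((*world(-.036,.003),.01))
E
```

```text
[-0.0522  0.1243] [-0.0509 -0.0191]
clock: 14.4
position: [0.5943, 0.106, 0.0103]
ee_rot: [0.008, -0.008, -0.707, 0.707]
contact_force: [0.5, 0.8, 0.6]
width: 0.0002
[-0.0847  0.0002]
clk 14.4 pos [0.5943 0.106  0.0103] F [0.5032 0.8337 0.6459] zdir [-0.0217 -0.9998  0.0006]
(np.float64(0.6430728152104197), np.float64(0.10777324702283715), 0.01) -> [-4.8749  0.028  -0.2787]
```

```bash
python3 -m jog '[255,-0.6,0,-0.4,0,0,0, 255,-1.2,0,-0.4,0,0,0, 255,-1.7,0,-0.4,0,0,0, 255,-2.2,0,-0.4,0,0,0, 255,-2.7,0,-0.4,0,0,0, 255,-3.2,0,-0.4,0,0,0, 255,-3.7,0,-0.4,0,0,0, 255,-4.2,0,-0.4,0,0,0, 255,-4.6,0,-0.4,0,0,0, 255,-4.9,0,-0.4,0,0,0, 255,-4.9,0,-0.4,0,0,0]'
python3 - <<'E'
from h import *
s,R=tool();print(bay(s["position"]),s["contact_force"])
t=get_image("top"); crop(t,165,160,355,310,4,"pics/c12.png")
t=get_image("side"); crop(t,180,130,360,310,3.3,"pics/s12.png")
E
```

```text
clock: 15.78
position: [0.6411, 0.1087, 0.01]
ee_rot: [0.01, -0.006, -0.707, 0.707]
contact_force: [-5.7, -0.2, 4.5]
width: -0.0003
[-0.038   0.0039] [-5.6927 -0.2175  4.4759]
```

View pics/c12.png

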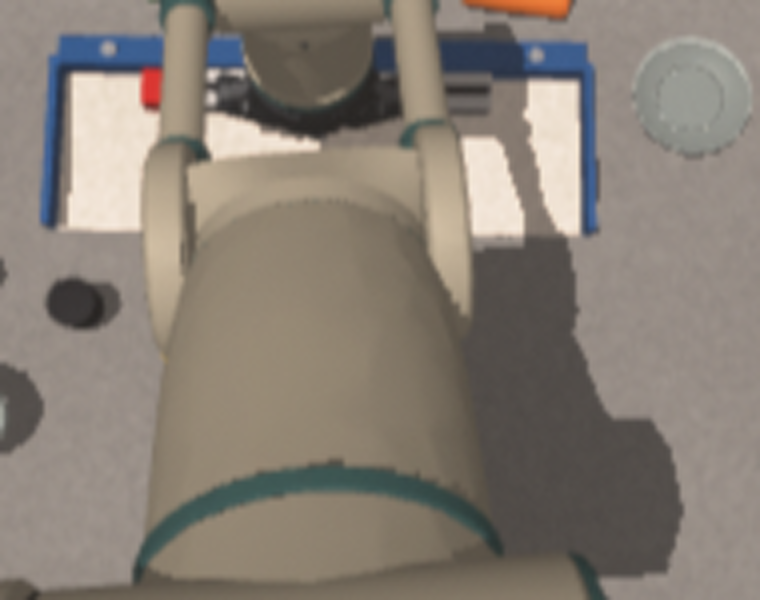

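View pics/s12.png

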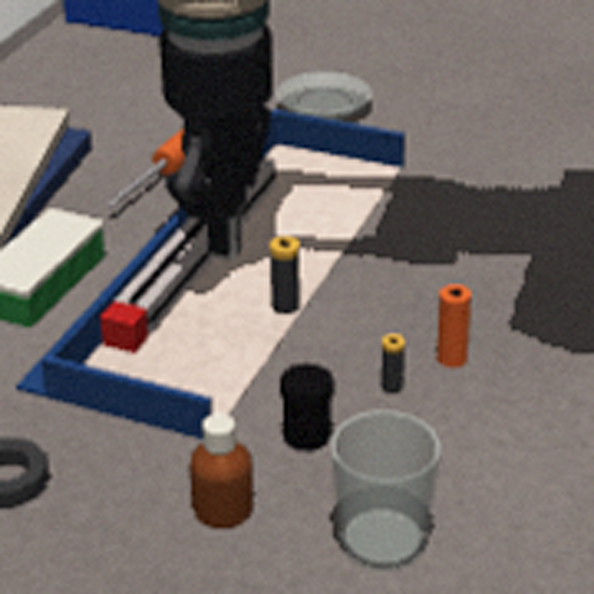

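The rail is almost at the back wall and parallel to it: top view, red end at (150,88) and plain end at (490,95). I'll press it home gently.

```bash
python3 -m jog '[255,-0.2,0,0,0,0,0, 255,-0.4,0,0,0,0,0, 255,-0.4,0,0,0,0,0]'
python3 - <<'E'
from h import *
s,R=tool();print(bay(s["position"]),s["contact_force"])
E
```

```text
clock: 16.25
position: [0.6424, 0.1087, 0.01]
ee_rot: [0.012, -0.004, -0.707, 0.707]
contact_force: [-10.7, 0.5, 8.8]
width: -0.0004
[-0.0367  0.0039] [-10.7062   0.4647   8.7576]
```

```bash
python3 -m jog '[255,-0.2,0,0,0,0,0, 255,-0.4,0,0,0,0,0, 255,-0.4,0,0,0,0,0]'
python3 -m jog '[255,1,0,0,0,0,0, 255,3,0,0,0,0,0, 255,3.4,-3,0,0,0,0, 255,3.4,-7,0,0,0,0, 255,3.4,-11,0,0,0,0, 255,8,-14,3,0,0,0, 255,12,-14,6,0,0,0, 255,16,-14,12,0,0,0, 255,20,-14,18,0,0,0, 255,24,-14,24,0,0,0, 255,24,-14,28,0,0,0, 255,24,-14,30,0,0,0]'
python3 - <<'E'
from h import *
t=get_image("top"); crop(t,165,160,355,310,4,"pics/c13.png")
t=get_image("side"); crop(t,180,130,360,310,3.3,"pics/s13.png")
E
```

```text
clock: 16.62
position: [0.6424, 0.1087, 0.01]
ee_rot: [0.015, -0.001, -0.707, 0.707]
contact_force: [-17.4, 0.8, 15.0]
width: -0.0002
clock: 18.12
position: [0.4045, -0.1892, 0.1508]
ee_rot: [0.009, -0.01, -0.706, 0.708]
contact_force: [0.0, 0.3, -0.8]
width: 0.0
```

View pics/c13.png

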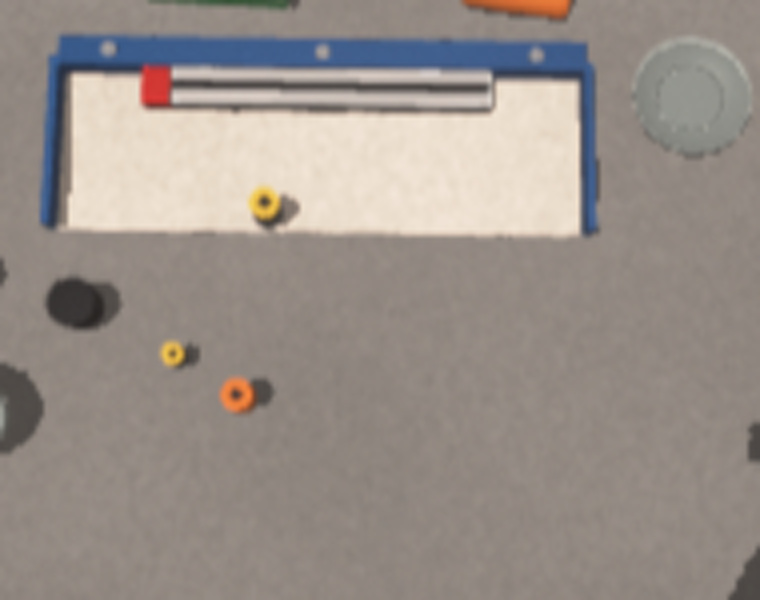

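View pics/s13.png

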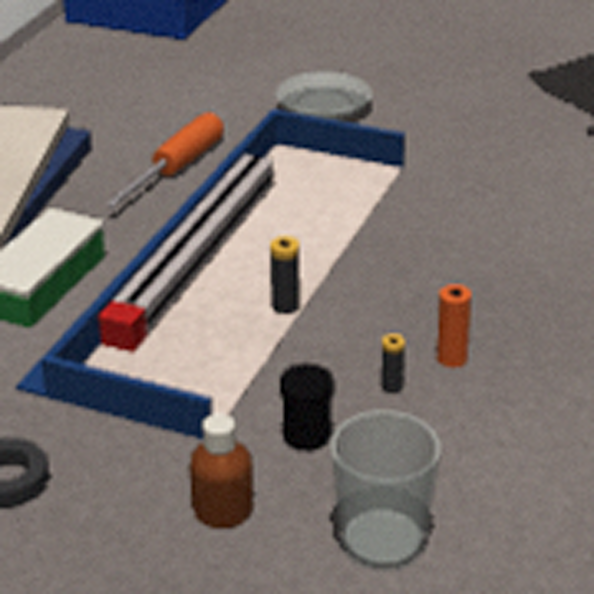

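```bash
python3 - <<'E'
from h import *
t=get_image("top")
C=lambda x,y,z: ray(t,(x+.5)/4-.5+165,(y+.5)/4-.5+160,z)
for q in [(143,66),(143,105),(493,71),(493,110)]: print(bay(C(*q,.025)))
# sub-pixel near top edge: brightness by colour at several columns
g=t["color"]; hsv=cv2.cvtColor(g,cv2.COLOR_BGR2HSV)
a0=cv2.imread("pics/top0.png"); d=cv2.absdiff(a0,g).max(2)>60; d[:,355:]=0; d[260:]=0
n,l,st,c=cv2.connectedComponentsWithStats(d.astype('uint8')); print([list(x) for x in st[1:] if x[4]>6])
E
```

```text
[-0.0009  0.1238]
[-0.0284  0.1226]
[-0.001  -0.1167]
[-0.0285 -0.1166]
[[np.int32(200), np.int32(176), np.int32(89), np.int32(12), np.int32(653)], [np.int32(255), np.int32(235), np.int32(18), np.int32(9), np.int32(70)], [np.int32(275), np.int32(240), np.int32(14), np.int32(2), np.int32(16)], [np.int32(290), np.int32(241), np.int32(16), np.int32(1), np.int32(16)], [np.int32(272), np.int32(242), np.int32(5), np.int32(2), np.int32(7)], [np.int32(307), np.int32(242), np.int32(38), np.int32(3), np.int32(45)]]
```

```bash
python3 -c "
from rig import *
sign_off()"
```

```text
the job is handed in; nothing more can be done
```

I pushed the rail into the bay and handed the job in at about 18 s of the 72 s allowed. The interface gave no verdict. I used only shut-finger pushes and never gripped or lifted the rail.

- **Sequence:** I swung the red end forward and slid the rail lengthwise from its plain end. I then pushed the plain end round until the rail was parallel, and pressed it home at its middle.
- **Red end behind the post:** with the rail still at about 0.46 rad, I measured the red end about 15 mm past the post in y and 44 mm behind it in x. The limits are 5 mm, 10 mm and 0.1 rad.
- **Flush with the back wall:** in the top view the centreline at both ends is about 14.7 mm from the wall, against a limit of 18.5 mm. On the last press the arm stopped advancing while the force rose to 17 N along the push and 15 N upward. That points to the rail being against the wall.
- **Whole length inside:** the red end is at y ≈ +0.123 m and the plain end at y ≈ −0.117 m, well within ±0.182 m. The red end is about 86 mm past the post.
- **Surroundings:** comparing the first and last top pictures over the working area, only the rail had moved. The arm is clear of everything.

**Measurements that disagreed:** one rough side-view reading gave the rail as 218 mm long instead of 240 mm while the fingers hid part of it, so I took a clear top view and used that. In the last top view the rail measured about 2.5 mm too wide. The finger position at contact puts the centreline about 13 mm from the wall rather than 14.7 mm. Both values are within the limit.

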